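Hang the tasting paddle on the drying stand

TASK

Hang the wooden tasting paddle on the steel drying stand: slip the hole in its handle over the slanted peg and bring it fully down to the rail before you let go, then leave it hanging there at rest. The peg may be clamped anywhere along the rail, so find it by sight or by touch. Do not ram the paddle against the stand, and leave the plate, the tumbler, the jar and the plain board where they are.

Things in the scene. Friction and masses are not known exactly. Their poses are not given: they have to be found in the camera images.
- paddle: wooden tasting paddle lying flat, 170 mm long, 10 mm thick, about 0.12 kg, the only one with a hole. Origin under the blade near the centre of mass; x along the handle, z normal to the paddle. Blade 54 mm wide, x = -85 to 25 mm; handle 32 mm wide, x = 25 to 85 mm; 13.5 mm hole 15 mm from the handle's end
- eye (a point): centre of the 13.5 mm hole of the paddle, halfway through its thickness: at x = 70, y = 0, z = 5 mm in the paddle's frame
- stand: fixed steel drying stand, origin on the worktop, z up, y along its rail. Base plate 130 x 170 x 10 mm, x from -35 to 95 mm. Two 12 mm square posts (x = 14, y = +-50 mm) carry the rail: 150 mm long, flat face 26 mm wide leaning to look along d = (-0.574, 0, 0.819), 35 degrees from vertical towards -x. The paddle hangs on the -x side, sagging to 45 to 60 degrees from level
- peg_foot (a point): fixed point in the middle of the rail's face, at x = 0, y = 0, z = 200 mm of the stand, axes as the stand's. The one round peg, 10 mm thick with a round end, sticks 57 mm out of the face along d. Its foot is clamped up to 25 mm from this point along +y or -y of the stand: where is not reported. The clamp does not yield to light touches
- plate: small white tasting plate, 100 mm across, 14 mm high, origin under its centre; a bystander
- tumbler: glass tumbler, 72 mm across, 100 mm high, origin under its centre; a bystander
- jar: small amber glass jar with a steel lid, 60 mm across, 60 mm high, origin under its centre; a bystander
- board: plain wooden board without a hole, 150 x 75 x 12 mm, origin under its centre, long along x; a bystander
Mind the look-alikes: they are no part of the job. What is shaped like the paddle but blue or orange is not meant.

How it is judged (in metres and radians):
On the way, in this order (a step that is already met when the one before it is completed fails the run):
1. the paddle is lifted in the gripper, its hole more than 60 mm above the worktop (height (world z) of eye above 0.06 m and contact force between the fingers and paddle above 0.5 N), for 0.1 s.
2. still held, the paddle is on the peg with its handle down at the rail (hole within about 12 mm of the rail's face) (contact force between the fingers and paddle above 0.5 N and z of eye in the frame of peg_foot between -0.008 and 0.011 m and x of eye in the frame of peg_foot between -0.014 and 0.006 m and y of eye in the frame of peg_foot between -0.031 and 0.031 m), for 0.1 s.
At the end, for the whole second after the job is handed in: The paddle hangs on the peg at rest and released: its hole within about 20 mm of the foot of the peg (anywhere along the rail where the peg may be clamped), its blade hanging below the hole (tilted more than 25 degrees from level), carried by the stand alone (z of eye in the frame of peg_foot between -0.01 and 0.022 m and x of eye in the frame of peg_foot between -0.022 and 0.01 m and y of eye in the frame of peg_foot between -0.033 and 0.033 m and contact force between paddle and stand above 0.3 N and contact force between the fingers and paddle below 0.05 N and angle between paddle's own z axis and vertical above 0.44 rad and height (world z) of paddle between 0.08 and 0.19 m and linear speed of paddle below 0.03 m/s and angular speed of paddle below 0.3 rad/s); the robot touches nothing.
It fails at once if the paddle is rammed against the stand (more than 35 N) (contact force between paddle and stand above 35 N).
It fails at once if the plate, tumbler, jar or board is moved by more than 20 mm (distance of any of plate, tumbler, jar, board from where it was at the start of the episode above 0.02 m).
It also fails if it takes over 72 s, if anything falls off the work surface, if the arm or the gripper's body presses on something with over 40 N, if the wrist force passes 120 N, or if a joint passes its speed limit or range.

ROBOT

A 6-joint arm with a two-finger parallel gripper is mounted at the origin on the work surface. World frame = base frame: x ahead of the robot, y to its left, z up, the work surface at z = 0. Lengths are in mm, angles in rad, forces in N, time in s.
With the tool pointing down it reaches from about 350 to 975 mm from the base axis. Payload 7.1 kg.
Tool frame: the origin (TCP) lies on the front face of the gripper's body, between the roots of the fingers; the fingertips stand 80 mm ahead of it and the grasp point (between the pads) lies 61 mm ahead of it (env.tips_ahead is the distance from the TCP to the fingertips, in mm); z points along the fingers, y is the line along which they close (so a half turn about z gives the same grasp; the last joint's range is limited). The gripper opens to 88 mm and grips with 3 to 60 N. Pads are 20 mm wide; open, the fingers measure 115 mm over their backs; the gripper's body (75 mm by 178 mm) begins 61 mm behind the grasp point.
Start: joints at [-1.237, 0.423, 1.63, -0, 1.089, -0.019], TCP at [215.971, -586.483, 302.675] pointing down, gripper open.
Joint ranges: [-3, 3], [-0.9, 2.11], [0.09, 2.58], [-1.31, 4.45], [0.11, 2.69], [-2.54, 2.54]. Speed limits (rad/s): [2.39, 2.39, 3.01, 3.14, 3.14, 3.14].

INTERFACE

Orientations are given as a unit quaternion [x, y, z, w].
In Python, from station import env, set_gripper, viewer, workorder gives the robot as it stands. Calls block until the motion is done:
- env.reach(position, orientation): joint-space move of the TCP to a pose.
- env.move_l(position, rot=None, rate=150, f_stop=None): straight line of the TCP; rot=None keeps the orientation; rate is the mean speed in mm/s. With f_stop (N) it stops when the force on the tool has changed by that much, and returns True; else False.
- env.move_joints(angles): joint-space move.
- set_gripper(opening): finger opening in mm; the grip force is fixed at half the most; returns when the fingers have stopped.
- env.hold(seconds).
- env.ik(position, orientation): joint angles nearest the present ones, or None.
- env.read_state(): the state.
- viewer.camera(name): name is "side" or "top" or "wrist"; returns the picture (400x640x3 uint8, blue, green, red); there is no depth.
- viewer.camera_params(name): a dict with "fx", "fy", "cx", "cy" (pixels), "pose" (4x4, takes a point from camera to world coordinates); the wrist camera has in their place "tool_from_camera" (4x4, takes a point from camera to tool coordinates, whose origin is the TCP and whose axes are the flange's). Camera axes: x right, y up, looking along -z (the intrinsics and any distortion apply to the point x, -y, -z); pixel columns grow to the right and rows downward; lengths in mm; the calibration is good to about 2 mm. The wrist camera is an equidistant fisheye: a pixel r from the principal point sees the ray r / f radians off the axis. A picture is of the moment at which its call begins: read the wrist's pose just before it. camera_params takes no time and is no camera call.
A pose or a line that the arm cannot do raises env.IKError and nothing moves.
- workorder.sign_off(): hands the job in; it is judged then, once.
The state is a dict: "time_s": time; "qpos": joint angles; "dq": joint speeds; "tau": joint torques, N m; "tool_pos": TCP position; "orientation": TCP orientation; "force": force on the tool from outside, world axes, zero at the start; "wrist_torque": the same for the moment, N m; "width": finger opening in mm; "grip_force": force on a finger pad.
Only numpy, scipy, OpenCV 4.12 (cv2) and the standard library are available. Lean on these libraries where they do the work, as an engineer would, in place of code of your own. Each camera call takes 0.05 s, during which the arm holds its last target. There are 200 camera calls.

## Working session

There is one attempt and no reset: what is moved stays moved. The work goes in short steps, each a Python script; the robot and the scene stay as the last script left them, time stands still between calls to the robot, and variables do not carry over. Pictures are saved under pics/ and viewed, at most 10 in all, crops included, and the job is handed in when it is done.

```bash
mkdir -p pics; ls; python3 - <<'E'
from station import env, viewer
import cv2, numpy as np
for n in("side","top"):
    cv2.imwrite(f"pics/{n}0.png",viewer.camera(n)); p=viewer.camera_params(n); print(n,{k:(np.round(v,3).tolist()) for k,v in p.items() if not isinstance(v,str)})
print(viewer.camera_params("wrist")); print(env.read_state())
E
```

```text
pics
side {'fx': 516.474, 'fy': 516.474, 'cx': 319.139, 'cy': 195.887, 'pose': [[-0.701, 0.435, -0.565, -233.114], [-0.713, -0.408, 0.57, 772.482], [0.017, 0.803, 0.596, 986.265], [0.0, 0.0, 0.0, 1.0]]}
top {'fx': 362.88, 'fy': 362.88, 'cx': 314.863, 'cy': 200.668, 'pose': [[0.011, 0.999, -0.047, 514.165], [-1.0, 0.011, 0.001, -4.378], [0.001, 0.047, 0.999, 1128.31], [0.0, 0.0, 0.0, 1.0]]}
{'fx': 309.70691628693146, 'fy': 309.70691628693146, 'cx': 313.86082939248917, 'cy': 199.72364424146193, 'tool_from_camera': array([[ 1.87471120e-03,  9.69351838e-01,  2.45669492e-01,
         6.65717761e+01],
       [ 9.99998218e-01, -1.87228275e-03, -2.43445503e-04,
        -2.92873825e-02],
       [ 2.23978406e-04,  2.45669511e-01, -9.69353620e-01,
        -8.20749744e+01],
       [ 0.00000000e+00,  0.00000000e+00,  0.00000000e+00,
         1.00000000e+00]])}
{'time_s': 0.1, 'qpos': array([-1.23698211e+00,  4.23762591e-01,  1.63056205e+00,  3.40737700e-05,
        1.08861300e+00, -1.90294105e-02]), 'dq': array([ 0.00044638, -0.00138309, -0.00322283,  0.00029452, -0.00043963,
       -0.00043422]), 'tau': array([ 7.20069929e-04, -5.45612276e+01, -2.74324930e+01,  6.45223469e-02,
        1.87923666e-02, -3.69001282e-05]), 'tool_pos': array([ 215.87138996, -586.14006268,  302.00074916]), 'orientation': array([ 9.84479160e-01,  1.75500231e-01, -9.05061046e-05, -6.66544866e-04]), 'force': array([ 0.78378275, -0.33205467,  0.3641466 ]), 'wrist_torque': array([ 0.026121  , -0.05231685,  0.02817617]), 'grip_force': 0.0, 'width': 87.7996699048935}
```

View pics/top0.png

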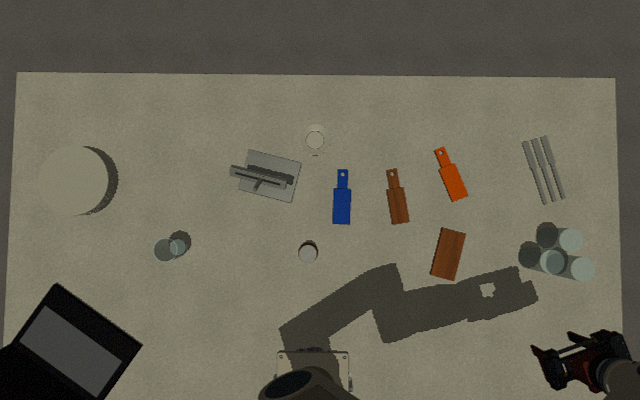

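View pics/side0.png

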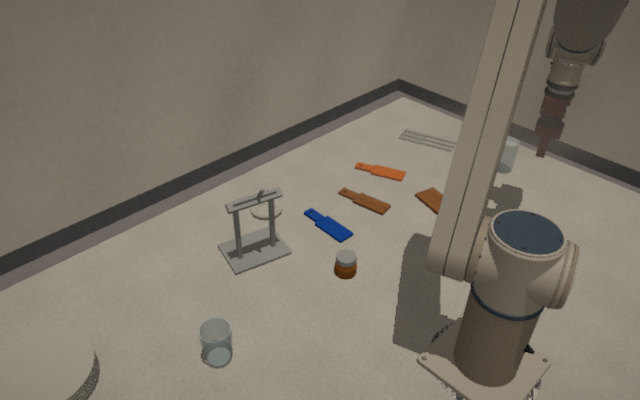

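Candidates: brown paddle with a light hole at (397,195), blue one at (342,197), orange one at (451,174), and the plain brown board at (448,254). The brown one at (397,195) fits, since it is wooden and has a hole. I'll confirm it in an enlarged crop together with the stand.

```bash
cat > h.py <<'E'
from station import env, set_gripper, viewer, workorder
import cv2, numpy as np
from scipy.spatial.transform import Rotation as R
def pose(st):
    T=np.eye(4); T[:3,:3]=R.from_quat(st["orientation"]).as_matrix(); T[:3,3]=st["tool_pos"]; return T
def rays(name,px,T=None):
    """origin and unit directions (world) through the pixels px"""
    p=viewer.camera_params(name); px=np.atleast_2d(px).astype(float)
    a=(px-[p["cx"],p["cy"]])/[p["fx"],p["fy"]]
    if name=="wrist":
        r=np.linalg.norm(a,axis=1,keepdims=True); s=np.sinc(r/np.pi)
        c=np.c_[a[:,:1]*s,-a[:,1:]*s,-np.cos(r)]; M=T@p["tool_from_camera"]
    else:
        c=np.c_[a[:,:1],-a[:,1:],-np.ones(len(a))]; M=np.array(p["pose"])
    d=c@M[:3,:3].T; return M[:3,3],d/np.linalg.norm(d,axis=1,keepdims=True)
def onplane(name,px,z,T=None):
    o,d=rays(name,px,T); return o+d*((z-o[2])/d[:,2])[:,None]
def snap(f):
    T=pose(env.read_state()); im=viewer.camera("wrist"); cv2.imwrite(f,im); np.save(f[:-4]+".npy",T); return im,T
E
python3 - <<'E'
from h import *
im=cv2.imread("pics/top0.png"); hsv=cv2.cvtColor(im,cv2.COLOR_BGR2HSV)
cv2.imwrite("pics/c1.png",cv2.resize(im[130:240,220:420],None,fx=4,fy=4,interpolation=cv2.INTER_CUBIC))
m=cv2.inRange(hsv,(3,100,40),(20,255,255))
for c in cv2.findContours(m,cv2.RETR_EXTERNAL,cv2.CHAIN_APPROX_NONE)[0]:
    if cv2.contourArea(c)<150: continue
    P=onplane("top",c[:,0],10)[:,:2].astype(np.float32); (ce,sz,an)=cv2.minAreaRect(P); print(c[:,0].mean(0),np.round(ce),np.round(sz),an,P.mean(0))
    print(np.round(cv2.boxPoints((ce,sz,an))).tolist())
E
```

```text
[447.58695652 253.94927536] [ 408. -414.] [ 76. 150.] 75.18384552001953 [ 407.97052 -413.55582]
[[326.0, -431.0], [471.0, -469.0], [491.0, -396.0], [346.0, -358.0]]
[396.10218978 196.84671533] [ 585. -255.] [170.  54.] 10.100977897644043 [ 581.5538  -255.60396]
[[497.0, -243.0], [506.0, -296.0], [673.0, -266.0], [664.0, -213.0]]
[449.8125    174.1796875] [ 658. -420.] [171.  55.] 22.55909538269043 [ 653.69604 -421.92105]
[[568.0, -428.0], [589.0, -478.0], [747.0, -413.0], [726.0, -362.0]]
```

View pics/c1.png

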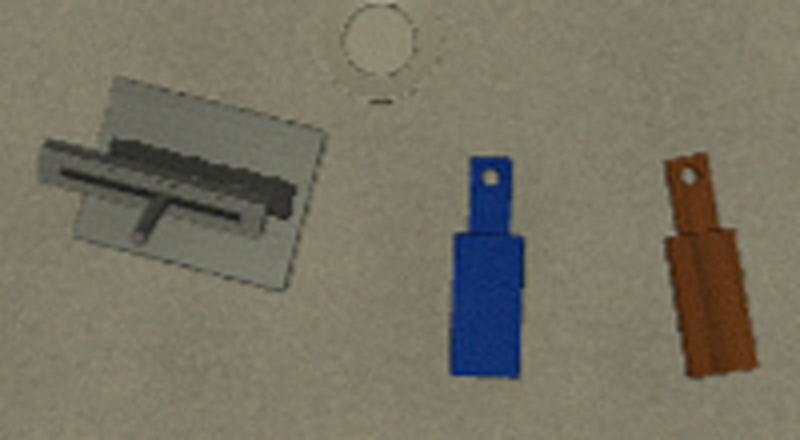

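The crop shows the brown paddle with a through hole at px (392,174), handle pointing to +x. Its measured size of 170x54 mm agrees with the description, so this is the one. The stand's base corners are at crop (118,77), (326,130), (284,290) and (75,237), and the peg runs from about (160,197) to its tip at (140,238).

```bash
cat >> h.py <<'E'
def down(yaw): 
    c,s=np.cos(yaw),np.sin(yaw); return R.from_matrix([[c,s,0],[s,-c,0],[0,0,-1]]).as_quat()
def paddle(im,T,z):
    hsv=cv2.cvtColor(im,cv2.COLOR_BGR2HSV); m=cv2.inRange(hsv,(3,100,40),(20,255,255))
    cs,h=cv2.findContours(m,cv2.RETR_CCOMP,cv2.CHAIN_APPROX_NONE); out=[]
    for i,c in enumerate(cs):
        if h[0][i][3]>=0 or cv2.contourArea(c)<1500: continue
        P=onplane("wrist",c[:,0],z,T)[:,:2].astype(np.float32)
        holes=[cs[k][:,0] for k in range(len(cs)) if h[0][k][3]==i and cv2.contourArea(cs[k])>40]
        out.append((cv2.minAreaRect(P),[onplane("wrist",q,z,T)[:,:2].mean(0) for q in holes],[len(q) for q in holes]))
    return out
E
python3 - <<'E'
from h import *
b=np.array([[118,77],[326,130],[284,290],[75,237]])/4+[220,130]
B=onplane("top",b,10)[:,:2]; print("base",B.round(),np.linalg.norm(B-np.roll(B,-1,0),axis=1))
y=np.array([B[0]-B[1],B[3]-B[2]]).mean(0); yaw=np.arctan2(-y[0],y[1]); ex=np.array([np.cos(yaw),np.sin(yaw)]); c=B.mean(0)-30*ex; print("yaw",yaw,"origin",c)
print("rail mid guess",onplane("top",np.array([155,190])/4+[220,130],205),"foot",onplane("top",np.array([160,197])/4+[220,130],200),"tip",onplane("top",np.array([140,238])/4+[220,130],247))
env.reach([585,-255,230],down(np.radians(10)))
im,T=snap("pics/w1.png"); print(env.read_state()["tool_pos"],env.read_state()["time_s"]); print(paddle(im,T,10))
E
```

```text
base [[724. 200.]
 [685.  38.]
 [560.  69.]
 [600. 231.]] [166.75664798 128.22713337 166.63372635 128.62038722]
yaw -0.23855509756270446 origin [613.1644682  141.25938446]
rail mid guess [[615.32909645 139.13391025 205.        ]] foot [[611.40102866 136.61974056 200.        ]] tip [[581.29597987 141.1976793  247.        ]]
[ 584.65615351 -256.01321799  230.22092568] 1.975
[(((255.46353149414062, -177.3609619140625), (109.7706298828125, 566.529541015625), 18.1915340423584), [], []), (((496.11724853515625, -525.1832275390625), (139.8413848876953, 556.793212890625), 10.067534446716309), [], []), (((585.4301147460938, -253.67803955078125), (167.98377990722656, 52.92340850830078), 10.098140716552734), [array([ 653.85805994, -241.26491846])], [43]), (((657.4775390625, -417.3328552246094), (169.26670837402344, 56.23615646362305), 22.823637008666992), [array([ 721.35823818, -389.80403271])], [29])]
```

View pics/w1.png

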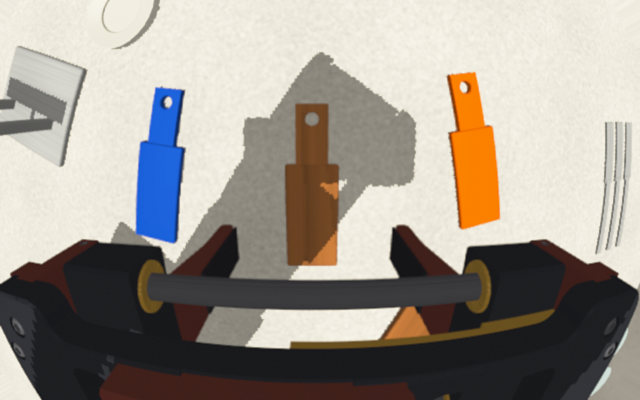

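The wrist view confirms the brown paddle in the middle, hole at (312,119), blue on its left and orange on its right. The wrist and top estimates agree (585.4,-253.7, yaw 10.1°). I'll grasp it at its centre.

```bash
python3 - <<'E'
from h import *
q=down(np.radians(10.1))
env.reach([585.4,-254,150],q)
print(env.move_l([585.4,-254,82.5],q,rate=80,f_stop=8))
set_gripper(40); s=env.read_state(); print(s["width"],s["grip_force"],s["tool_pos"],s["force"])
p=s["tool_pos"]; env.move_l([p[0],p[1],260],q,rate=120)
env.hold(0.2); im,T=snap("pics/w2.png"); s=env.read_state(); print(s["width"],s["grip_force"],s["tool_pos"],s["time_s"])
# hole in tool frame assuming paddle top plane at tool z=72
zt=T[2,3]-72
for r in paddle(im,T,zt):
    for hxy in r[1]: print("hole tool",np.linalg.inv(T)@[*hxy,zt,1],r)
# reach check for hang poses
yaw=-0.2386; S=R.from_euler('z',yaw).as_matrix(); M=S@np.array([[.819,0,.574],[0,-1,0],[.574,0,-.819]]).T
M=S@np.c_[[.819,0,.574],[0,-1,0],[.574,0,-.819]]; d=S@[-.574,0,.819]
Q=R.from_matrix(M).as_quat(); foot=np.array([611,137,200.])
for h in (150,100,70,10):
    eye=foot+d*h; tcp=eye-M@[70,0,77]; j=env.ik(tcp,Q); print(h,tcp,None if j is None else np.round(j,2))
E
```

```text
False
53.37121612285498 29.998973608016968 [ 585.48331098 -254.02952114   82.71161774] [-0.98058584 -0.04701958  2.00644547]
53.669669517064136 29.99753326177597 [ 585.3674665  -253.96772931  259.53365762] 5.8917
hole tool [6.97123666e+01 4.86620971e-02 7.19451402e+01 1.00000000e+00] (((617.4622802734375, -248.23904418945312), (103.76851654052734, 53.78221893310547), 10.113375663757324), [array([ 653.89185117, -241.73368682])], [78])
hole tool [86.83812816 73.47319756 71.89072496  1.        ] (((653.9120483398438, -323.67828369140625), (78.6053466796875, 25.988523483276367), 22.80784034729004), [array([ 683.62730494, -311.01759453])], [28])
150 [428.68753754 181.34447448 345.733     ] None
100 [456.57446099 174.56144414 304.783     ] None
70 [473.30661506 170.49162593 280.213     ] None
10 [506.7709232  162.35198952 231.073     ] None
```

View pics/w2.png

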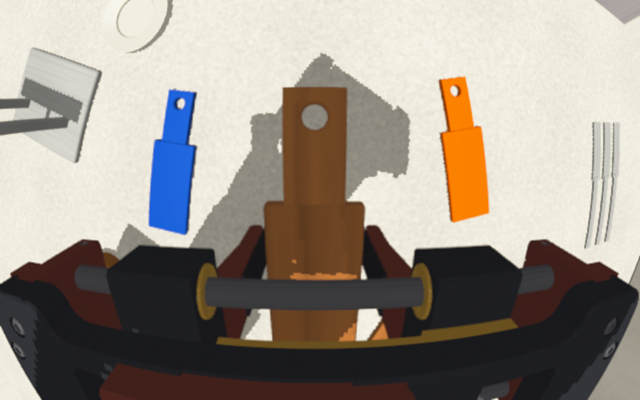

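The paddle is held squarely with its hole at (315,117), which is tool (69.7, 0, ~77) as expected. The fully aligned hang pose is out of reach, so I'll scan rotation about the peg and small tilts.

```bash
cat >> h.py <<'E'
YAW=-0.2386; S=R.from_euler('z',YAW).as_matrix(); D=S@[-.5736,0,.8192]; FOOT=np.array([611,137,200.]); EYE=np.array([69.7,0,77.])
def hang(foot,h,phi,tilt=0):
    """tool pose: eye h mm along the peg; paddle turned phi about the peg, steeper by tilt (deg) than the rail's face"""
    M=S@R.from_euler('y',tilt,degrees=True).as_matrix().T@np.c_[[.8192,0,.5736],[0,-1,0],[.5736,0,-.8192]]
    M=R.from_rotvec(np.radians(phi)*D).as_matrix()@M
    return foot+D*h-M@EYE, R.from_matrix(M).as_quat()
E
python3 - <<'E'
from h import *
for tilt in (-14,-8,0):
  for phi in range(-180,180,15):
    js=[env.ik(*hang(FOOT,h,phi,tilt)) for h in (75,40,8)]
    if any(j is not None for j in js): print(tilt,phi,[None if j is None else np.round(j,2).tolist() for j in js])
s=env.read_state(); print(s["qpos"]); t=hang(FOOT,8,0,-14); print(t, R.from_quat(t[1]).as_matrix().round(2))
E
```

```text
-14 -180 [[0.43, 0.16, 2.05, -1.22, 0.52, 0.08], None, None]
-14 -165 [[0.43, 0.16, 2.05, -1.22, 0.45, -0.18], None, None]
-14 -150 [[0.42, 0.16, 2.05, -1.16, 0.39, -0.48], None, None]
-14 -135 [[0.42, 0.16, 2.05, -1.05, 0.34, -0.85], [0.39, 0.23, 2.05, -1.22, 0.29, -0.69], None]
-14 -120 [[0.42, 0.16, 2.05, -0.87, 0.31, -1.28], [0.39, 0.23, 2.05, -1.02, 0.25, -1.14], [0.36, 0.29, 2.03, -1.21, 0.21, -0.96]]
-14 -105 [[0.41, 0.16, 2.05, -0.65, 0.31, -1.74], [0.38, 0.23, 2.04, -0.76, 0.24, -1.65], [0.36, 0.29, 2.03, -0.9, 0.19, -1.52]]
-14 -90 [[0.41, 0.16, 2.05, -0.46, 0.33, -2.18], [0.38, 0.23, 2.04, -0.51, 0.26, -2.15], [0.36, 0.29, 2.03, -0.58, 0.21, -2.09]]
-14 0 [[0.41, 0.16, 2.03, -0.35, 0.68, 2.47], [0.39, 0.23, 2.02, -0.37, 0.62, 2.47], [0.36, 0.3, 2.01, -0.39, 0.56, 2.48]]
-14 15 [[0.42, 0.17, 2.03, -0.42, 0.73, 2.27], [0.39, 0.23, 2.02, -0.44, 0.67, 2.28], [0.37, 0.3, 2.01, -0.47, 0.61, 2.29]]
-14 30 [[0.42, 0.17, 2.03, -0.5, 0.77, 2.08], [0.39, 0.24, 2.02, -0.53, 0.7, 2.09], [0.37, 0.3, 2.01, -0.56, 0.65, 2.11]]
-14 45 [[0.42, 0.17, 2.03, -0.58, 0.79, 1.88], [0.4, 0.24, 2.0
[... 5442 characters left out ...]
0.44, 0.51], [0.22, 0.27, 2.02, -0.74, 0.39, 0.57]]
0 135 [[0.27, 0.14, 2.0, -0.59, 0.52, 0.17], [0.25, 0.21, 1.99, -0.65, 0.46, 0.22], [0.23, 0.28, 1.98, -0.7, 0.41, 0.27]]
0 150 [[0.29, 0.16, 1.97, -0.59, 0.55, -0.09], [0.27, 0.23, 1.96, -0.63, 0.49, -0.05], [0.25, 0.29, 1.95, -0.68, 0.44, -0.0]]
0 165 [[0.31, 0.18, 1.93, -0.59, 0.57, -0.33], [0.29, 0.24, 1.93, -0.63, 0.52, -0.3], [0.27, 0.3, 1.92, -0.67, 0.47, -0.26]]
[-4.28011302e-01  4.91000802e-01  1.63053831e+00  3.02453831e-05
  1.02081271e+00  9.66508436e-01]
(array([516.49714792, 159.98624711, 253.46428363]), array([ 0.97626686, -0.11702435,  0.18093623,  0.02168868])) [[ 0.91 -0.24  0.35]
 [-0.22 -0.97 -0.08]
 [ 0.36 -0.   -0.93]]
```

Turning the paddle about -50° around the peg makes the aligned approach reachable (the hole is round, and the paddle swings down on release). I'll go to a high waypoint, then above the peg with a sideways offset so that the peg shows beside the handle.

```bash
python3 - <<'E'
from h import *
for phi in (-60,-50):
  t,q=hang(FOOT,115,phi); M=R.from_quat(q).as_matrix()
  for dy in (-45,0,45): 
    j=env.ik(t+M[:,1]*dy,q); print(phi,dy,t+M[:,1]*dy,None if j is None else np.round(j,2), M[:,1].round(2))
phi=-55; t,q=hang(FOOT,115,phi); M=R.from_quat(q).as_matrix()
opts=[(dy,env.ik(t+M[:,1]*dy,q)) for dy in (-45,45)]; dy,j=[o for o in opts if o[1] is not None][0]
print("use",dy,j)
s=env.read_state(); p=s["tool_pos"]; env.move_l([p[0]-60,p[1],400],rate=200)
w=np.array(env.read_state()["qpos"]); w[5]=j[5]; env.move_joints(w)     # turn the wrist where there is room
env.move_joints(j); env.hold(0.3)
im,T=snap("pics/w3.png"); s=env.read_state(); print(s["tool_pos"],t+M[:,1]*dy,s["time_s"],s["width"])
E
```

```text
-60 -45 [526.8557502  242.74764514 359.65173543] [ 0.58  0.19  1.92 -0.7   0.71 -2.38] [-0.81 -0.32 -0.5 ]
-60 0 [490.51848586 228.4322836  337.29835439] [ 0.59  0.17  2.02 -0.76  0.67 -2.29] [-0.81 -0.32 -0.5 ]
-60 45 [454.18122151 214.11692206 314.94497335] [ 0.62  0.14  2.11 -0.83  0.63 -2.19] [-0.81 -0.32 -0.5 ]
-50 -45 [515.22377352 245.0182067  351.36207357] [ 0.59  0.19  1.94 -0.72  0.7  -2.52] [-0.76 -0.48 -0.44]
-50 0 [480.94879193 223.58786235 331.58921394] [ 0.6   0.16  2.04 -0.78  0.65 -2.44] [-0.76 -0.48 -0.44]
-50 45 [446.67381034 202.15751801 311.81635431] [ 0.6   0.13  2.14 -0.84  0.61 -2.36] [-0.76 -0.48 -0.44]
use -45 [ 0.58616499  0.19385705  1.93181986 -0.70890017  0.70369641 -2.44808648]
[521.34341645 243.78550794 355.51029555] [521.10490052 244.1918087  355.5001064 ] 11.775 53.907272065646005
```

View pics/w3.png

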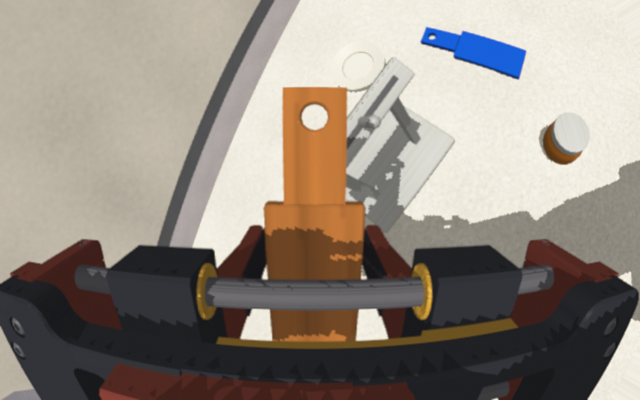

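The handle and hole at (315,117) are clear, the rail runs diagonally from (405,65) to (350,165), and the peg is end-on near (372,123) beside the handle. An enlarged crop will let me pick the tip.

```bash
python3 - <<'E'
import cv2
im=cv2.imread("pics/w3.png")[60:160,335:435]; cv2.imwrite("pics/c3.png",cv2.resize(im,None,fx=6,fy=6,interpolation=cv2.INTER_CUBIC))
E
```

```text
(no output)
```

View pics/c3.png

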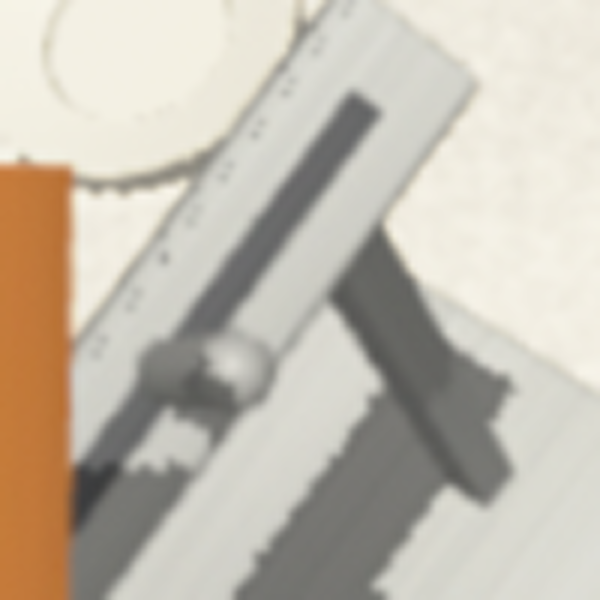

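The peg is seen nearly end-on in the crop. Its round tip is centred at about (238,370), which is image (374.2,121.2), and its foot at about (165,367), which is image (362,120.7). The rail face edges are sharp enough to check the stand's yaw.

```bash
python3 - <<'E'
from h import *
T=np.load("pics/w3.npy"); ST=np.array([613.2,141.3,200.])
def hit(c,h):
    o,d=rays("wrist",np.array(c)/6+[334.5,59.5],T); return o+d*((((ST+D*h)-o)@D)/(d@D))[:,None]
e=hit([[475,85],[270,371],[345,0],[72,345]],0); print(e.round(1))
for a,b in((0,1),(2,3)):
    v=e[a]-e[b]; print("rail dir",v/np.linalg.norm(v),"expected",S[:,1])
w=(e[0]-e[2]); print("face width",abs(w@np.cross(S[:,1],D)), "y of end corner",S.T@(e[0]-ST))
tip=hit([[238,370]],52)[0]; foot=hit([[165,367]],0)[0]
print("tip",tip,"foot from tip",tip-52*D,"foot",foot,"in stand",S.T@(tip-52*D-ST),S.T@(foot-ST))
print("tip in tool",(np.linalg.inv(T)@[*tip,1]), "axis tool",T[:3,:3].T@D)
E
```

```text
[[587.7  77.7 193.2]
 [600.7 131.7 193.1]
 [606.8  75.2 206.6]
 [624.9 140.8 208. ]]
rail dir [-0.23448629 -0.97211851  0.00133716] expected [0.23634252 0.97166981 0.        ]
rail dir [-0.26591059 -0.96375956 -0.02142592] expected [0.23634252 0.97166981 0.        ]
face width 23.423848918258848 y of end corner [ -9.77534497 -67.85363289  -6.84465073]
tip [583.42892779 145.18610094 242.5851643 ] foot from tip [612.41111744 138.1366653  199.9867643 ] foot [613.22565603 137.95508251 200.57099207] in stand [-0.01890287 -3.26016331 -0.0132357 ] [ 0.81547542 -3.24409172  0.57099207]
tip in tool [ 68.43502125  43.37707037 140.46931337   1.        ] axis tool [ 5.35712753e-04  3.62936970e-04 -1.00005259e+00]
```

The peg foot comes out at (612.4,138.1,200), and tip and foot agree to within 1 mm. I'll centre the hole over the peg tip and look through it.

```bash
python3 - <<'E'
from h import *
foot=np.array([612.4,138.1,200.])
s=env.read_state(); t,q=hang(foot,115,-55); env.move_l(t,q,rate=60)
t,q=hang(foot,78,-55); env.move_l(t,q,rate=60); env.hold(0.3)
im,T=snap("pics/w4.png"); s=env.read_state(); print(s["tool_pos"],t,s["time_s"],s["force"],s["width"])
cv2.imwrite("pics/c4.png",cv2.resize(im[85:145,280:350],None,fx=8,fy=8,interpolation=cv2.INTER_CUBIC))
E
```

```text
[507.65086585 222.42850351 304.30688092] [507.68584225 222.33473255 304.04611984] 13.7667 [-0.76607266  0.53775256 -0.83047185] 53.54389788611961
```

View pics/c4.png

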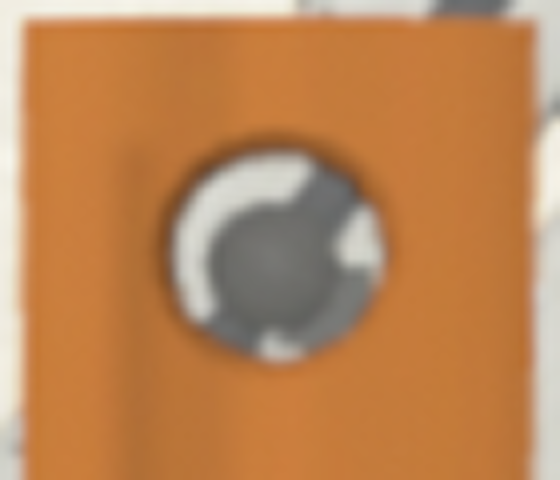

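The peg tip (dark disc) is visible inside the hole, centred at crop (270,260) against the hole's (279,252), so it is nearly concentric. I'll compute the residual, then lower in guarded steps.

```bash
cat > go.py <<'E'
from h import *
I=np.eye(4)
def tz(px,z): o,d=rays("wrist",px,I); return (o+d*((z-o[2])/d[:,2])[:,None])[0]
hole=tz([314.4,116.0],72); peg=tz([313.25,117.0],77+78-52); e=(peg-hole)[:2]; print(hole,peg,e)
foot=np.array([612.4,138.1,200.]); q=hang(foot,78,-55)[1]; M=R.from_quat(q).as_matrix()
off=M[:,:2]@e; np.save("off.npy",off)
if np.linalg.norm(e)<4:
    for h in (60,45,30):
        t=hang(foot,h,-55)[0]+off; r=env.move_l(t,q,rate=40,f_stop=5); s=env.read_state(); f=M.T@s["force"]; print(h,r,"force(tool)",f.round(1),"err",(M.T@(s["tool_pos"]-t)).round(2),s["time_s"])
        if r: break
    im,T=snap("pics/w5.png"); cv2.imwrite("pics/c5.png",cv2.resize(im[85:145,280:350],None,fx=8,fy=8,interpolation=cv2.INTER_CUBIC))
E
python3 go.py
```

```text
[69.88843497  0.24092612 72.        ] [ 69.95766027  -0.38740499 103.        ] [ 0.0692253  -0.62833111]
60 False force(tool) [-0.4  0.6  1.1] err [0.03 0.16 0.3 ] 14.3667
45 False force(tool) [-0.4  0.5  0.3] err [0.01 0.15 0.27] 14.8917
30 False force(tool) [-0.7  0.5  0.9] err [0.02 0.17 0.28] 15.4167
```

It passed 27 mm onto the peg with no force, so I'll lower it to the rail gently.

```bash
python3 - <<'E'
from h import *
foot=np.array([612.4,138.1,200.]); off=np.load("off.npy"); q=hang(foot,30,-55)[1]; M=R.from_quat(q).as_matrix()
for h in (15,3):
    t=hang(foot,h,-55)[0]+off; r=env.move_l(t,q,rate=20,f_stop=5); s=env.read_state(); print(h,r,"force(tool)",(M.T@s["force"]).round(1),"err",(M.T@(s["tool_pos"]-t)).round(2),s["time_s"],s["grip_force"])
    if r: break
env.hold(0.3); s=env.read_state(); eye=s["tool_pos"]+R.from_quat(s["orientation"]).as_matrix()@EYE; print("eye in stand",S.T@(eye-[613.2,141.3,200]),"along peg",(eye-foot)@D,(M.T@s["force"]).round(1))
im,T=snap("pics/w6.png"); cv2.imwrite("pics/s6.png",viewer.camera("side")[120:320,170:370])
a=cv2.resize(im[60:200,240:420],(720,560)); cv2.imwrite("pics/c6.png",a)
E
```

```text
15 False force(tool) [-0.5  0.5 -0.1] err [ 0.02 -0.04 -0.03] 16.3667 29.997586011886597
3 True force(tool) [-0.1  0.2 -5.3] err [-0.09  0.02 -1.75] 16.8833 30.00664919614792
eye in stand [-2.39921854 -2.91893862  4.18054949] along peg 4.7888294838214325 [ 1.2 -1.7 -3.9]
```

View pics/c6.png

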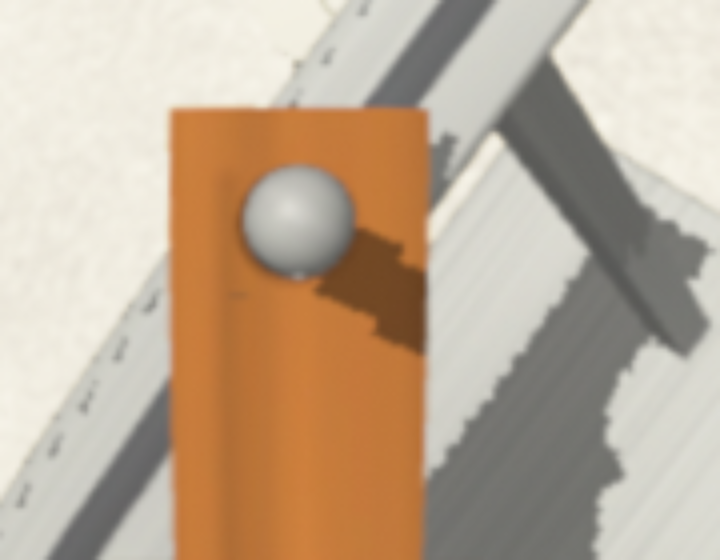

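The peg stands through the hole with the handle flush on the rail: the ball tip is at crop (298,220), and the eye is 4.8 mm along the peg, as it should be at the face. I'll turn the paddle nearer to its hanging direction while it is held, then release and back off along the peg.

```bash
python3 - <<'E'
from h import *
foot=np.array([612.4,138.1,200.]); off=np.load("off.npy"); h=6
for phi in (-55,-50,-45,-40):
    t,q=hang(foot,h,phi); t=t+off
    up=hang(foot,h+60,phi)[0]+off
    j=env.ik(t,q); k=env.ik(up,q)
    if j is None or k is None: print("stop at",phi); break
    if min(j[5],k[5])<-2.5: print("j6 limit",phi); break
    r=env.move_l(t,q,rate=15,f_stop=6); s=env.read_state(); M=R.from_quat(q).as_matrix(); print(phi,r,(M.T@s["force"]).round(1),s["time_s"],j[5].round(2))
    last=phi
    if r: break
env.hold(0.2); s=env.read_state(); q=s["orientation"]; p=s["tool_pos"]
eye=p+R.from_quat(q).as_matrix()@EYE; print("eye in stand",S.T@(eye-[613.2,141.3,200]),s["grip_force"])
set_gripper(86); env.hold(0.3); print(env.read_state()["width"])
env.move_l(p+D*12,q,rate=40); env.move_l(p+D*60,q,rate=80)
for n in (120,80):
    try: env.move_l(p+D*n,q,rate=100); break
    except env.IKError: print("no",n)
env.hold(1.0); s=env.read_state(); print(s["tool_pos"],s["force"],s["time_s"])
a=viewer.camera("side"); im,T=snap("pics/w7.png")
cv2.imwrite("pics/f7.png",np.hstack([cv2.resize(a[150:290,180:330],(430,400)),cv2.resize(im[:220,200:440],(370,400))]))
E
```

```text
-55 False [-0.4  0.6  0.2] 17.5417 -2.19
-50 False [-0.5 -0.2  0.8] 18.1 -2.26
-45 False [-0.   0.5  1.2] 18.6583 -2.33
j6 limit -40
eye in stand [-2.94556888 -2.941068    5.29086654] 29.997451901435852
85.61865461526939
[472.26687768 223.2910504  338.42895382] [-0.49993113 -0.71188692  0.39241747] 22.7917
```

View pics/f7.png

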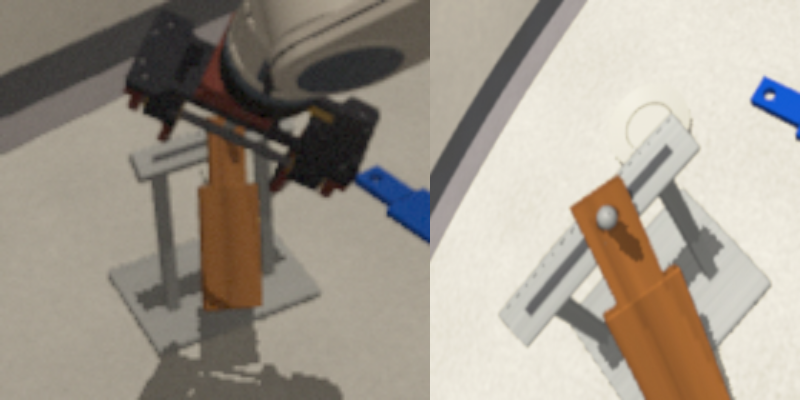

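The paddle hangs on the peg with its hole at the rail, blade down towards -x, and the gripper is clear of it (peg tip at (607,215) in the right half). I'll check that it is at rest, then hand in.

```bash
python3 - <<'E'
from h import *
env.hold(1.0); a=viewer.camera("wrist"); env.hold(0.5); b=viewer.camera("wrist")
n=int((cv2.absdiff(a,b).max(2)>40).sum()); print("changed px",n)
if n<30: print(workorder.sign_off())
E
```

```text
changed px 0
the job is handed in; nothing more can be done
None
```

The paddle hangs on the peg, its hole at the rail and its blade down. It is released and at rest with the gripper clear, and I handed the job in at about 24 s of the 72 s allowed; no verdict came back.

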